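# Clamp a board coupon to the set force

### The arm

A 7-joint arm with a two-finger parallel gripper is mounted at the origin on the work surface. World frame = base frame: x ahead of the robot, y to its left, z up, the work surface at z = 0. Lengths are in m, angles in degrees, forces in N, time in s.
With the tool pointing down it reaches from about 0.425 to 0.875 m from the base axis. Payload 4.7 kg.
Tool frame: the origin (TCP) lies midway between the tips of the shut fingers; the grasp point (between the pads) lies 19 mm behind it; z points along the fingers, y is the direction in which the jaws open and shut (so a half turn about z gives the same grasp; the last joint's range is limited). The gripper opens to 87 mm and grips with 3 to 60 N. Pads are 19 mm wide; open, the fingers measure 117 mm over their backs; the gripper's body (75 mm by 190 mm) begins 51 mm behind the grasp point.
Start: joints at [77.928, 18.392, -4.016, 83.108, 1.295, 78.541, -3.26], TCP at [0.145, -0.634, 0.223] pointing down, gripper open.
Joint ranges: [-163.93, 163.93], [-17.29, 119.83], [-79.2, 71.16], [3.27, 140.29], [-89.18, 269.18], [5.43, 117.66], [-154.24, 154.24]. Speed limits (degrees/s): [147.25, 147.25, 180, 180, 180, 180, 180].

### API

Orientations are given as [roll, pitch, yaw] about the fixed x, y, z axes, in that order (R = Rz(yaw) Ry(pitch) Rx(roll)).
In Python, from cell import env gives the robot as it stands.
- The arm moves only by the tool apply_moves, never from a script. Its argument "targets" is a list of rows, each a list of 2 entries, a list of its own where there are three numbers: the shift along the world's x, y, z in mm, then the turn, a rotation vector about the world's x, y, z in rad. A call has 1 to 8 rows; each row is the pose to reach, as a shift and turn from the pose commanded when the call began; what a row does not reach only later rows make up. A row lasts 1/10 s, in which the tool goes at most 50 mm and 8.59 degrees, less where a joint would pass 70% of its speed; a pose out of reach is approached as far as the arm can. A call with a gripper value outside its range is refused whole. "hand" is the finger opening in mm, from 0 to 87, set as the call begins (left out, the last holds). The fingers move at their own pace and stop on an object; "squeeze" is the grip in N (left out, the last holds). Time passes only in rows, so rows that repeat a pose let the fingers close. It gives the time, the measured TCP pose, the force and the opening at its end, in the units of the state.
- env.get_obs(): the state, without advancing time (a new reading comes with each control period).
- env.read_camera(name): name is "scene" or "side" or "wrist"; returns a dict with "image" (384x512x3 uint8, red, green, blue), "camera_matrix" (3x3 intrinsics, pixels), "camera_from_world" (4x4, takes a point from world to camera coordinates); the wrist camera has in their place "mount" (4x4, takes a point from camera to tool coordinates, whose origin is the TCP and whose axes are the flange's). Camera axes: x right, y down, z forward; pixel columns grow to the right and rows downward; lengths in m; the calibration is good to about 2 mm. A picture is of the moment at which its call begins: read the wrist's pose just before it. There is no depth.
- env.sign_off(): hands the job in, once; it reports no verdict.
Trained networks look in a picture, given as the dict that the camera call returned (one of the last four; its "shot" number tells which), for a name from the list of things; names that differ only in an ending like _2 or _b are one class to them, and where a whole thing is asked for, a point or a joint stands for the part that bears it (a point fixed in the world has none). Each returns a list of dicts, best first, with "conf" (0 to 1); they miss things now and then, are a little off and sometimes report something else, mostly with a low value. They report only what shows in the picture. A call takes as long as a camera call. They do not tell look-alikes from the thing itself.
- env.regions_of(picture, target): "region" (384x512 bool, what is visible of it) and "rect" ([left, top, right, bottom] in pixels, round what is visible of it).
The state is a dict: "time_s": time; "qpos": joint angles; "joint_velocities": joint speeds; "effort": joint torques, N m; "tool_pos": TCP position; "tool_rot": TCP orientation; "force": force on the tool from outside, world axes, zero at the start; "wrist_torque": the same for the moment, N m; "grip_width": finger opening in m.
Only numpy, scipy, OpenCV 4.12 (cv2) and the standard library are available. Lean on these libraries where they do the work, as an engineer would, in place of code of your own. Each camera call takes 0.05 s, during which the arm holds its last target. There are 200 camera calls.

### The job

Slide the laminate coupon lengthwise into the mouth of the screw clamp until it is fully home against the stop, pushing gently, and let go of it. Then turn the clamp's knob clockwise (seen from above) until the force tab pops out of the side of the clamp's head, and stop turning there: the laminate is crushed if you tighten on. Do not pull or push the tab by hand, and leave the jar, the bottle and the mouse where they are.

Things in the scene. Friction and masses are not known exactly. Their poses are not given: they have to be found in the camera images.
- clamp: the fixed bench clamp, a grey cast C-frame. Origin on the bench, under the mouth's centre line. z is up, x points into the mouth, which opens to -x, towards the robot. Base plate 12 mm thick, x -53 to 97 mm, y -97 to 53. Column on the right: x -2 to 42, y -77 to -43, 132 mm high. From it the arm reaches over the coupon: x 2 to 38 mm, y up to +17, underside at 100 mm, top at 132 mm
- mouth (a point): middle of the front edge of the flat steel anvil that carries the coupon (clamp frame -35, 0, 45 mm: its top is 45 mm above the bench, 80 mm long up to the stop). Two side guides, 5 mm high and 47 mm apart, centred on y = 0, flare to about 57 mm at the mouth. In front of this edge the space over the base plate is free. The round pressing foot hangs at clamp x = 20 mm, 3 to 7 mm above a seated coupon
- stop (a point): middle of the lower edge of the stop: the front face of a dark steel block across the back of the anvil, 12 mm higher than the anvil (clamp frame 45, 0, 45 mm). Slide the coupon up to it gently, by feel: about 30 N spoils its end
- knob_grip (a point): centre of the clamp's black fluted round knob: 42 mm across, 30 mm high (this point is half-way up, 162 mm above the bench), axis vertical at clamp x = 20 mm. It tightens clockwise seen from above, with about 0.1 N m of friction, stays where it is left and does not rise or sink: inside it drives the ram with the foot down, 12 mm per turn (1.9 mm per rad). Takes several grasps
- tab (a joint): how far the steel force tab (22 mm wide, 14 mm high) stands out of its black-rimmed slot in the ram's head, in m: 0 to 0.0015 before, 0.014 when popped; it snaps out at once and stays out. The foot is sprung: the tab pops 0.5 to 1.6 rad of the knob after the foot touches the coupon (set differently each time), 2 to 5.4 rad from the start. Over 0.4 rad more may crush the coupon
- tab_end (a point): outer end of the force tab, on the clamp's +y side (left, seen from the mouth): at clamp x = 20 mm, y = 19 mm (33 mm when popped), 81 to 86 mm above the bench at the start, under the frame's arm. It pops out along the clamp's +y
- coupon_center (a point): centre (half-way up) of the coupon: a flat tan laminate bar with rows of small copper pads, 130 mm long (its x), 40 mm wide (y), 8 mm thick, about 80 g, lying flat on the bench. Its +x end goes in first. When home its centre is at clamp x = -20 mm, 49 mm above the bench, and its outer 50 mm hang out in front of the anvil; hold it there, across its width
- coupon: the coupon; origin at the centre of its underside
- jar: bystander: small glass jar on a black lid, 42 mm across, 46 mm high; origin at the centre of its underside
- bottle: bystander: white bottle, 60 mm across, 130 mm high; origin at the centre of its underside
- mouse: bystander: black computer mouse, 110 x 56 x 34 mm; origin at the centre of its underside
There are look-alikes about, which are no part of the job. Of the things like the coupon, leave any that is black; of the rest the smaller one is meant.

How it is judged:
By the outcome, as a careful person would: the job done as asked, in the order asked, and still so for the second after the job is handed in, with the robot touching nothing.
It also fails if it takes over 72 s, if anything falls off the work surface, if the arm or the gripper's body presses on something with over 40 N, if the wrist force passes 120 N, or if a joint passes its speed limit or range.

## Working session

There is one attempt and no reset: what is moved stays moved. The work goes in short steps, Python scripts to look and compute and a tool call to move; the robot and the scene stay as the last step left them, time stands still between calls to the robot, and variables do not carry over. Pictures are saved under pics/ and viewed, about 8 in all and at most 12, crops included, and the job is handed in when it is done.

Besides the shell and the picture viewer there is one more tool, called after "Call:" as name(argument=value, ...) on one line, values as JSON. apply_moves: Moves the arm, as the interface text tells. Its arguments: {"type":"object","properties":{"targets":{"type":"array","items":{"type":"array"}},"hand":{"type":"number"},"squeeze":{"type":"number"}},"required":["targets"]}

```bash
ls; mkdir -p pics; python3 - <<'E'
from cell import env
import cv2, numpy as np
o=env.get_obs(); print({k:np.round(v,3).tolist() for k,v in o.items()})
ims=[]
for n in ["scene","side"]:
    p=env.read_camera(n); ims.append(p["image"])
    print(n,p["camera_matrix"].tolist(),np.round(p["camera_from_world"],4).tolist())
    for t in ["coupon","clamp","knob_grip","tab","jar","bottle","mouse"]:
        for d in env.regions_of(p,t)[:4]: print(t,round(d["conf"],2),d["rect"],int(d["region"].sum()))
    cv2.imwrite(f"pics/{n}0.png",cv2.cvtColor(p["image"],cv2.COLOR_RGB2BGR))
cv2.imwrite("pics/both0.png",cv2.cvtColor(cv2.resize(np.vstack(ims),(400,600)),cv2.COLOR_RGB2BGR))
E
```

```text
pics
{'time_s': 0.0, 'qpos': [77.928, 18.441, -4.015, 83.177, 1.299, 78.54, -3.261], 'joint_velocities': [-0.029, -0.048, 0.031, 0.014, -0.015, 0.034, -0.056], 'effort': [0.001, -49.129, -0.404, -31.253, -0.064, 0.044, 0.0], 'tool_pos': [0.145, -0.633, 0.221], 'tool_rot': [-179.888, 0.009, 12.882], 'force': [-0.505, -0.014, 0.447], 'wrist_torque': [-0.01, 0.003, 0.021], 'grip_width': 0.087}
scene [[362.75222694730667, 0.0, 255.91446245354254], [0.0, 362.75222694730667, 190.36510245904793], [0.0, 0.0, 1.0]] [[0.1226, 0.9923, -0.0156, -0.0494], [0.7707, -0.1051, -0.6285, -0.3521], [-0.6253, 0.0651, -0.7776, 1.4959], [0.0, 0.0, 0.0, 1.0]]
coupon 0.84 [325.5, 194.0, 344.3, 227.6] 435
coupon 0.79 [263.8, 177.2, 303.7, 197.7] 466
coupon 0.61 [306.7, 150.1, 354.8, 177.4] 619
coupon 0.54 [309.9, 239.3, 327.8, 261.7] 232
clamp 0.92 [205.1, 198.8, 260.8, 260.2] 2760
knob_grip 0.49 [230.6, 196.8, 248.0, 217.4] 239
jar 0.51 [310.4, 241.2, 327.3, 258.7] 219
jar 0.17 [206.4, 197.8, 260.5, 262.2] 2715
bottle 0.82 [393.4, 219.3, 425.3, 260.1] 726
mouse 0.92 [134.6, 187.7, 153.6, 217.2] 519
side [[396.45272365483913, 0.0, 255.25938575836898], [0.0, 396.45272365483913, 183.89713178927525], [0.0, 0.0, 1.0]] [[0.9749, -0.2221, 0.0137, -0.5323], [-0.131, -0.623, -0.7712, 0.1604], [0.1798, 0.7501, -0.6365, 1.0154], [0.0, 0.0, 0.0, 1.0]]
coupon 0.82 [169.2, 151.2, 206.8, 185.3] 678
coupon 0.64 [223.2, 159.4, 269.6, 172.7] 372
coupon 0.58 [203.6, 186.1, 236.2, 219.0] 492
clamp 0.63 [264.8, 171.8, 325.2, 254.6] 3119
knob_grip 0.76 [289.3, 177.2, 306.0, 190.6] 285
jar 0.65 [227.7, 159.1, 266.1, 169.5] 363
jar 0.56 [293.3, 160.3, 305.1, 171.4] 118
bottle 0.91 [272.2, 102.6, 291.2, 139.0] 556
bottle 0.35 [225.9, 159.7, 269.5, 170.1] 391
```

```bash
cat > h.py <<'E'
import numpy as np, cv2
from cell import env
from scipy.spatial.transform import Rotation as R
def ray(p,uv,T=None):
    K=p["camera_matrix"]; T=np.array(p["camera_from_world"]) if T is None else T
    d=np.linalg.inv(K)@np.array([uv[0],uv[1],1.]); C=-T[:3,:3].T@T[:3,3]
    return C,T[:3,:3].T@d
def onz(p,uv,z,T=None):
    C,d=ray(p,uv,T); return C+d*(z-C[2])/d[2]
def proj(p,X,T=None):
    T=np.array(p["camera_from_world"]) if T is None else T
    c=T[:3,:3]@np.asarray(X)+T[:3,3]; u=p["camera_matrix"]@c; return u[:2]/u[2]
def rectz(p,region,z,T=None):
    cs,_=cv2.findContours(region.astype(np.uint8),cv2.RETR_EXTERNAL,cv2.CHAIN_APPROX_NONE)
    c=max(cs,key=cv2.contourArea)[:,0,:]
    w=np.array([onz(p,q,z,T)[:2] for q in c])*1000
    (x,y),(a,b),th=cv2.minAreaRect(w.astype(np.float32))
    if a<b: a,b,th=b,a,th+90
    return np.round([x,y,a,b,(th+90)%180-90],1)
def wristT():
    o=env.get_obs(); p=env.read_camera("wrist")
    W=np.eye(4); W[:3,:3]=R.from_euler("xyz",o["tool_rot"],degrees=True).as_matrix(); W[:3,3]=o["tool_pos"]
    return p,np.linalg.inv(W@np.array(p["mount"]))
def save(p,n,rect=None,s=2):
    im=p["image"]
    if rect: l,t,r,b=rect; im=im[t:b,l:r]
    cv2.imwrite(f"pics/{n}.png",cv2.cvtColor(cv2.resize(im,None,fx=s,fy=s,interpolation=cv2.INTER_CUBIC),cv2.COLOR_RGB2BGR))
E
python3 - <<'E'
from h import *
p=env.read_camera("scene"); q=env.read_camera("side")
for pp,n in((p,"scene"),(q,"side")):
    for d in env.regions_of(pp,"coupon")[:4]: print(n,round(d["conf"],2),d["rect"],rectz(pp,d["region"],.008))
a=p["image"][130:280,120:440]; b=q["image"][90:265,150:350]
a=cv2.resize(a,None,fx=2.5,fy=2.5,interpolation=2)
b=cv2.resize(b,None,fx=1.25,fy=1.25,interpolation=2)
c=np.zeros((a.shape[0]+b.shape[0],800,3),np.uint8); c[:a.shape[0]]=a; c[a.shape[0]:,:b.shape[1]]=b
cv2.imwrite("pics/c1.png",c[:,:,::-1])
E
```

```text
scene 0.95 [325.5, 194.6, 341.9, 229.2] [567.2 226.2 135.4  41.1 -20.9]
scene 0.71 [305.5, 154.9, 355.9, 177.0] [375.9 267.5 183.4  62.6 -72.7]
scene 0.63 [263.4, 179.4, 303.4, 198.1] [462.1  74.8 129.7  46.5  54.8]
side 0.96 [168.9, 150.8, 206.6, 180.5] [376.4 268.  183.5  58.1 -72.2]
side 0.63 [225.4, 159.0, 269.0, 172.0] [565.5 225.2 126.8  52.3 -23.2]
side 0.57 [205.5, 186.9, 235.3, 219.7] [460.9  72.8 134.2  41.9  55.8]
```

View pics/c1.png

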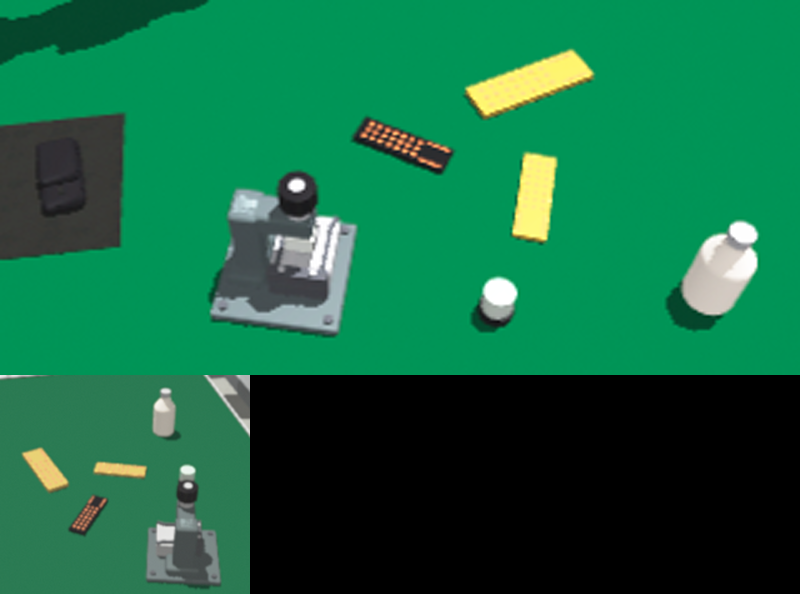

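Candidates in the scene image: the black bar (281,188), the large tan bar (332,163; ~183x60 mm) and the small tan bar (334,210; ~130x41 mm). I choose the small tan one and will check it with the wrist camera.

Call:
apply_moves(targets=[[[255,234,100],[0,0,1.2]],[[255,234,100],[0,0,1.2]],[[255,234,100],[0,0,1.2]],[[255,234,100],[0,0,1.2]],[[255,234,100],[0,0,1.2]],[[255,234,100],[0,0,1.2]],[[255,234,100],[0,0,1.2]],[[255,234,100],[0,0,1.2]]], hand=87)

```text
time_s: 1.8
tool_pos: [0.4061, -0.3939, 0.3252]
tool_rot: [179.7, -0.0, 82.6]
force: [0.7, -0.2, 0.1]
grip_width: 0.0872
```

Call:
apply_moves(targets=[[[90,450,30],[0,0,1.35]],[[90,450,30],[0,0,1.35]],[[90,450,30],[0,0,1.35]],[[90,450,30],[0,0,1.35]],[[90,450,30],[0,0,1.35]],[[90,450,30],[0,0,1.35]],[[90,450,30],[0,0,1.35]],[[90,450,30],[0,0,1.35]]])

```text
time_s: 2.6
tool_pos: [0.4781, -0.0062, 0.3492]
tool_rot: [-180.0, 0.1, 150.7]
force: [0.7, -0.4, 0.1]
grip_width: 0.0868
```

Call:
apply_moves(targets=[[[10,60,0],[0,0,0]],[[10,60,0],[0,0,0]],[[10,60,0],[0,0,0]],[[10,60,0],[0,0,0]]])

```text
time_s: 3.0
tool_pos: [0.4881, 0.05, 0.3485]
tool_rot: [-179.9, 0.0, 150.3]
force: [0.5, -0.6, -0.8]
grip_width: 0.087
```

```bash
python3 - <<'E'
from h import *
o=env.get_obs(); print({k:np.round(v,3).tolist() for k,v in o.items()})
p,T=wristT(); print(p["mount"], p["camera_matrix"][0][0])
for t in ["coupon","clamp","knob_grip","jar"]:
    for d in env.regions_of(p,t)[:4]: print(t,round(d["conf"],2),d["rect"],int(d["region"].sum()),rectz(p,d["region"],.008 if t=="coupon" else .175,T))
save(p,"w1",s=1.5)
E
```

```text
{'time_s': 3.0, 'qpos': [40.456, -1.969, -47.486, 91.34, -1.399, 90.016, 53.273], 'joint_velocities': [1.011, -0.025, 1.37, 0.282, -0.07, 0.064, -0.194], 'effort': [-1.339, -21.036, -0.579, -32.078, -0.206, 0.073, -0.016], 'tool_pos': [0.488, 0.05, 0.349], 'tool_rot': [-179.944, 0.011, 150.287], 'force': [0.514, -0.599, -0.838], 'wrist_torque': [0.023, -0.201, 0.019], 'grip_width': 0.087}
[[ 4.73294378e-04 -9.65853377e-01 -2.59088846e-01  7.08343054e-02]
 [ 9.99999695e-01  2.95999796e-04  7.23311074e-04  4.79056196e-04]
 [-6.21922198e-04 -2.59089109e-01  9.65853222e-01 -1.61643479e-01]
 [ 0.00000000e+00  0.00000000e+00  0.00000000e+00  1.00000000e+00]] 290.26956868659914
coupon 0.86 [355.9, 100.2, 386.8, 179.5] 1748 [566.2 227.9 129.2  41.8 -20.3]
coupon 0.56 [292.4, 0.0, 385.9, 72.8] 3016 [380.1 258.1 148.   54.5 -72.4]
clamp 0.91 [185.6, 213.1, 272.4, 311.8] 4311 [606.2 -59.  118.7  57.2  60.3]
knob_grip 0.67 [214.8, 286.1, 247.0, 309.7] 301 [615.9 -64.1  38.9  21.8 -75.2]
jar 0.55 [358.7, 225.2, 373.8, 242.8] 148 [620.7 133.3  31.7  10.7  23.4]
```

View pics/w1.png

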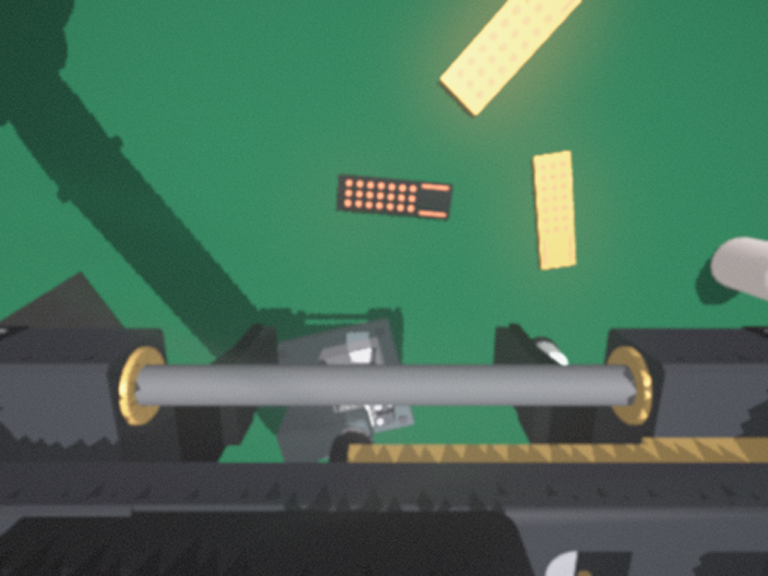

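Call:
apply_moves(targets=[[[215,-110,0],[0,0,0.5]],[[215,-110,0],[0,0,0.5]],[[215,-110,0],[0,0,0.5]],[[215,-110,0],[0,0,0.5]],[[215,-110,0],[0,0,0.5]],[[215,-110,0],[0,0,0.5]],[[215,-110,0],[0,0,0.5]]])

```text
time_s: 3.95
tool_pos: [0.7034, -0.0594, 0.3464]
tool_rot: [179.9, -0.2, 178.9]
force: [-1.1, 1.0, 0.5]
grip_width: 0.0873
```

```bash
cat > fit.py <<'E'
from h import *
from scipy.optimize import minimize
def boxes():
    B=[(-53,97,-97,53,0,12),(-2,42,-77,-43,0,132),(2,38,-77,17,100,132),(-35,45,-28,28,12,45),(45,60,-28,28,12,57)]
    out=[np.array([[x,y,z] for x in b[:2] for y in b[2:4] for z in b[4:]])/1000. for b in B]
    a=np.linspace(0,2*np.pi,24)
    for r,z0,z1 in((21,147,177),):
        out.append(np.array([[20+r*np.cos(t),r*np.sin(t),z] for t in a for z in(z0,z1)])/1000.)
    return out
BX=boxes()
def toW(X,s): 
    c,n=np.cos(s[2]),np.sin(s[2]); return np.asarray(X)@np.array([[c,-n,0],[n,c,0],[0,0,1]]).T+[s[0],s[1],0]
def render(p,T,s):
    m=np.zeros((384*4,512*4),np.uint8)
    for b in BX:
        u=np.array([proj(p,x,T) for x in toW(b,s)])
        cv2.fillConvexPoly(m,cv2.convexHull(((u+.5)*4*16).astype(np.int32)),1,shift=4)
    return cv2.resize(m*255,(512,384),interpolation=cv2.INTER_AREA)/255.
def fit(views,s0):
    def f(s):
        e=0
        for p,T,reg,valid in views:
            m=render(p,T,s); r=reg*1.; e+=1-(np.minimum(m,r)*valid).sum()/(np.maximum(m,r)*valid).sum()
        return e
    sim=np.array([s0]+[np.array(s0)+d for d in([.015,0,0],[0,.015,0],[0,0,.15])])
    r=minimize(f,s0,method="Nelder-Mead",options=dict(initial_simplex=sim,xatol=1e-4,fatol=1e-4,maxiter=150)); return r.x,r.fun
E
python3 - <<'E'
from fit import *
o=env.get_obs(); print(o["tool_pos"],o["tool_rot"],np.round(o["qpos"],0))
p,T=wristT(); V=[]
for d in env.regions_of(p,"clamp")[:2]: print(d["conf"],d["rect"])
for d in env.regions_of(p,"knob_grip")[:2]: print("k",d["conf"],d["rect"])
save(p,"w2",s=1.5)
for n in("scene","side"):
    q=env.read_camera(n); d=env.regions_of(q,"clamp")[0]; print(n,d["conf"],d["rect"]); 
    v=(q,np.array(q["camera_from_world"]),d["region"],np.ones((384,512))); V.append(v); print(fit([v],[.64,-.04,-.2]))
print(fit(V,[.64,-.04,-.2]))
np.savez("wv.npz",K=p["camera_matrix"],T=T,im=p["image"])
E
```

```text
[ 0.70343526 -0.05942787  0.34638642] [179.88878593  -0.189748   178.92982235] [ 30.  31. -47.  59.  22.  98.  80.]
0.87 [182.9, 55.3, 288.8, 169.0]
k 0.61 [225.8, 98.3, 259.9, 136.7]
scene 0.98 [202.5, 197.0, 258.1, 261.8]
(array([ 0.61775215, -0.06916704, -0.26386157]), np.float64(0.03674261287019576))
side 0.74 [266.0, 172.4, 325.3, 256.2]
(array([ 0.62031136, -0.0642809 , -0.28839125]), np.float64(0.05677542094852417))
(array([ 0.61872885, -0.06809382, -0.28036985]), np.float64(0.11010899115168093))
```

View pics/w2.png

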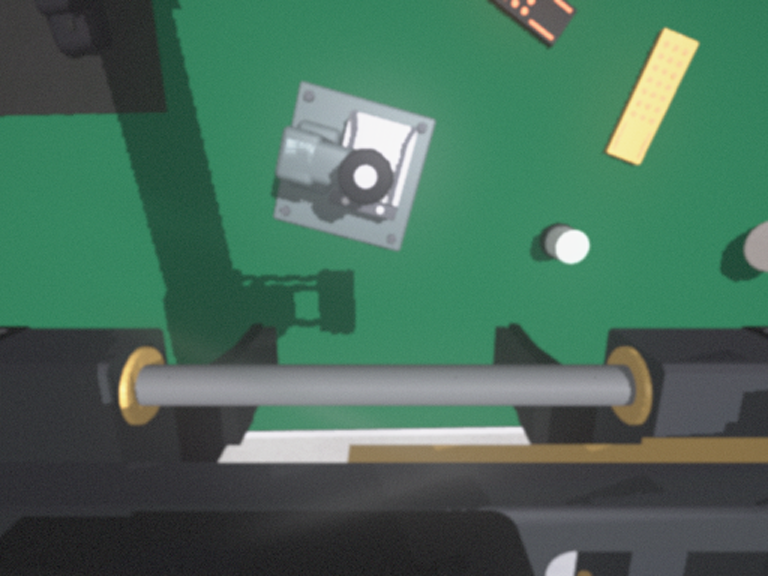

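```bash
python3 - <<'E'
from fit import *
from scipy.optimize import least_squares
w=np.load("wv.npz"); p={"camera_matrix":w["K"]}; T=w["T"]; im=w["image"] if "image" in w else w["im"]
c=(np.array([[303,82],[435,118],[400,249],[274,216]])+.5)/1.5-.5   # x-,y- ; x-,y+ ; x+,y+ ; x+,y-
M=np.array([[-53,-97,12],[-53,53,12],[97,53,12],[97,-97,12],[20,0,177]])/1000
k=np.array([[366,177]])/1.5
U=np.vstack([c,k])
r=least_squares(lambda s:(np.array([proj(p,x,T) for x in toW(M,s)])-U).ravel(),[.619,-.068,-.28]); print(r.x,np.degrees(r.x[2]),r.fun.round(1))
s=r.x
for n,q in dict(mouth=(-35,0,45),knob=(20,0,162),tcp_home=(-67,0,30),pre=(-175,0,40)).items(): print(n,toW(np.array([q])/1000,s).round(4))
g=cv2.inRange(cv2.cvtColor(im,cv2.COLOR_RGB2HSV),(12,60,120),(33,255,255)); g[:,:380]=0; g[120:]=0
print(rectz(p,g>0,.008,T))
E
```

```text
[ 0.61967494 -0.06521519 -0.27762049] -15.906482112824241 [-1.8 -1.8  1.6  0.3  0.2  1.8 -0.8  1.6  0.5 -0.9]
mouth [[ 0.586  -0.0556  0.045 ]]
knob [[ 0.6389 -0.0707  0.162 ]]
tcp_home [[ 0.5552 -0.0469  0.03  ]]
pre [[ 0.4514 -0.0173  0.04  ]]
[567.2 228.2 132.5  43.5 -20.8]
```

Call:
apply_moves(targets=[[[-180,303,-100],[0,0,-0.345]],[[-180,303,-100],[0,0,-0.345]],[[-180,303,-100],[0,0,-0.345]],[[-180,303,-100],[0,0,-0.345]],[[-180,303,-100],[0,0,-0.345]],[[-180,303,-100],[0,0,-0.345]],[[-180,303,-100],[0,0,-0.345]],[[-180,303,-100],[0,0,-0.345]]])

```text
time_s: 5.1
tool_pos: [0.5181, 0.2502, 0.2485]
tool_rot: [180.0, -0.0, 159.8]
force: [-0.5, 0.7, 0.4]
grip_width: 0.0871
```

Call:
apply_moves(targets=[[[0,0,-50],[0,0,0]],[[0,0,-100],[0,0,0]],[[0,0,-140],[0,0,0]],[[0,0,-170],[0,0,0]],[[0,0,-170],[0,0,0]]])

```text
time_s: 5.6
tool_pos: [0.5203, 0.2424, 0.0749]
tool_rot: [-179.7, -0.3, 159.3]
force: [0.2, -0.4, -0.9]
grip_width: 0.0869
```

```bash
python3 - <<'E'
from h import *
o=env.get_obs(); print(o["tool_pos"],o["tool_rot"],np.round(o["qpos"],0))
p,T=wristT()
for d in env.regions_of(p,"coupon")[:3]: print(d["conf"],d["rect"],rectz(p,d["region"],.008,T))
q=env.read_camera("scene")
for d in env.regions_of(q,"coupon")[:4]: print(d["conf"],d["rect"],rectz(q,d["region"],.008))
save(p,"w3",s=1.5)
E
```

```text
[0.52031205 0.24239157 0.07487629] [-179.68310769   -0.29283201  159.26287806] [ 13.  24. -49. 102.  20.  64.  27.]
0.9 [0.0, 167.3, 130.8, 239.2] [467.9  91.6 105.2  42.5  55.3]
0.88 [235.6, 176.8, 287.8, 299.2] [530.9 242.6  57.2  40.8 -20.4]
0.6 [105.9, 2.8, 288.3, 108.4] [384.5 246.8 124.5  56.5 -72.4]
0.93 [263.1, 175.7, 303.0, 199.1] [461.8  74.8 133.4  48.3  54.8]
0.65 [305.9, 160.1, 356.1, 179.0] [399.5 199.2  59.1  34.   17.8]
0.59 [321.7, 194.5, 340.7, 228.4] [568.6 225.8 136.7  42.2 -22.2]
```

View pics/w3.png

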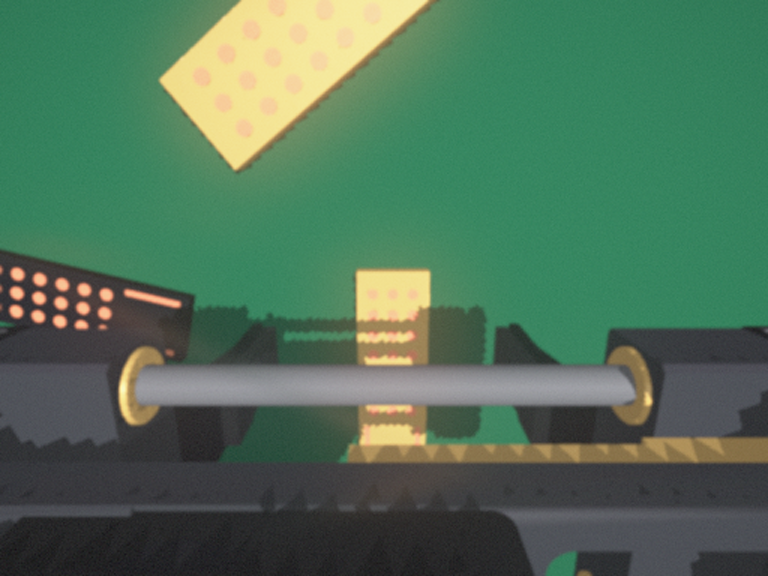

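Call:
apply_moves(targets=[[[1,1,-40],[0,0,0]],[[1,1,-60],[0,0,0]],[[1,1,-70],[0,0,0]],[[1,1,-71],[0,0,0]],[[1,1,-71],[0,0,0]]])

```text
time_s: 6.3
tool_pos: [0.5253, 0.2464, 0.0092]
tool_rot: [179.9, 0.1, 159.3]
force: [0.8, -0.6, 0.8]
grip_width: 0.0867
```

```bash
python3 - <<'E'
from h import *
w=env.get_obs(); print(w["tool_pos"],w["tool_rot"],w["force"])
E
```

```text
[0.52526483 0.24636464 0.00924318] [1.79900116e+02 1.04944840e-01 1.59267226e+02] [ 0.79847784 -0.60036991  0.84926374]
```

Call:
apply_moves(targets=[[[0,0,-3],[0,0,0]],[[0,0,-3],[0,0,0]]])

```text
time_s: 6.5
tool_pos: [0.5247, 0.246, 0.0055]
tool_rot: [179.9, 0.1, 159.3]
force: [-0.1, -0.2, 0.9]
grip_width: 0.0869
```

Call:
apply_moves(targets=[[[0,0,0],[0,0,0]]])

```text
time_s: 6.6
tool_pos: [0.5245, 0.2458, 0.0053]
tool_rot: [180.0, 0.0, 159.3]
force: [-0.3, -0.2, -0.1]
grip_width: 0.0869
```

Call:
apply_moves(targets=[[[0,0,-3],[0,0,0]],[[0,0,-3],[0,0,0]]])

```text
time_s: 6.8
tool_pos: [0.524, 0.2455, 0.0014]
tool_rot: [-180.0, -0.0, 159.3]
force: [-0.5, 0.2, -0.0]
grip_width: 0.0872
```

Call:
apply_moves(targets=[[[0,0,0],[0,0,0]],[[0,0,0],[0,0,0]],[[0,0,0],[0,0,0]],[[0,0,0],[0,0,0]],[[0,0,0],[0,0,0]],[[0,0,0],[0,0,0]]], hand=30, squeeze=30)

```text
time_s: 7.4
tool_pos: [0.5242, 0.2457, 0.0017]
tool_rot: [180.0, 0.0, 159.3]
force: [-0.9, 0.6, -0.1]
grip_width: 0.0469
```

Call:
apply_moves(targets=[[[0,0,0],[0,0,0]],[[0,0,0],[0,0,0]],[[0,0,0],[0,0,0]]])

```text
time_s: 7.7
tool_pos: [0.5241, 0.2457, 0.0017]
tool_rot: [-180.0, 0.0, 159.3]
force: [-0.7, 0.5, -0.2]
grip_width: 0.0391
```

Call:
apply_moves(targets=[[[0,0,10],[0,0,0]],[[0,0,30],[0,0,0]],[[0,0,60],[0,0,0]],[[0,0,80],[0,0,0]],[[0,0,80],[0,0,0]]])

```text
time_s: 8.2
tool_pos: [0.5262, 0.2471, 0.0853]
tool_rot: [179.8, 0.3, 159.3]
force: [0.1, -0.1, -0.6]
grip_width: 0.0392
```

```bash
python3 - <<'E'
from h import *
w=env.get_obs(); print(w["tool_pos"],w["tool_rot"],w["force"],w["grip_width"])
p,T=wristT(); z=w["tool_pos"][2]
for d in env.regions_of(p,"coupon")[:3]: print(d["conf"],d["rect"],rectz(p,d["region"],z+.006,T))
q=env.read_camera("scene")
for d in env.regions_of(q,"coupon")[:4]: print(d["conf"],d["rect"],rectz(q,d["region"],z+.006))
a=cv2.resize(q["image"][150:280,200:380],None,fx=2,fy=2); b=cv2.resize(p["image"][150:330,150:350],None,fx=2,fy=2)
c=np.zeros((360,770,3),np.uint8); c[:a.shape[0],:360]=a; c[:360,370:770]=b
cv2.imwrite("pics/g.png",c[:,:,::-1])
E
```

```text
[0.5261686  0.24710772 0.08531014] [179.76881838   0.26922092 159.27132949] [ 0.13267905 -0.05467696 -0.63866298] 0.039240643887689275
0.97 [0.0, 156.1, 124.8, 223.6] [465.2 154.7  67.1  28.3  55.7]
0.9 [218.9, 201.7, 292.4, 297.6] [518.1 250.3  40.   25.2  69.2]
0.57 [100.8, 0.5, 276.0, 103.9] [411.  254.9  79.4  36.6 -72.4]
0.93 [263.5, 176.0, 302.8, 196.2] [527.1  59.9 120.3  42.9  56.8]
0.79 [328.0, 177.0, 345.6, 213.8] [570.1 224.  134.2  41.5 -21.1]
0.74 [230.3, 198.7, 248.3, 216.1] [585.6 -72.1  61.5  43.7  -4.6]
0.57 [307.1, 163.8, 323.2, 178.2] [471.  180.9  54.8  45.2  15.3]
```

View pics/g.png

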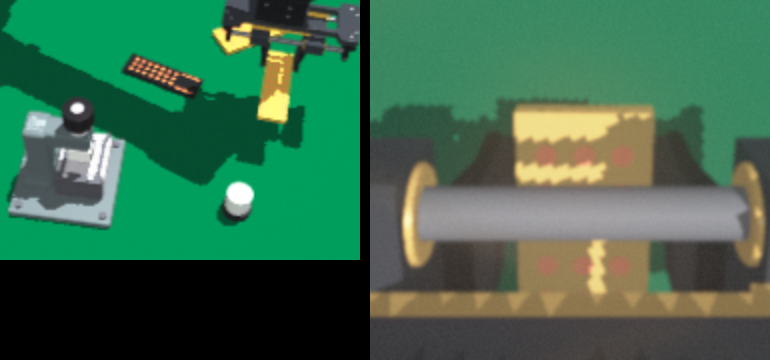

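Call:
apply_moves(targets=[[[-67,-266,0],[0,0,0.083]],[[-67,-266,0],[0,0,0.083]],[[-67,-266,0],[0,0,0.083]],[[-67,-266,0],[0,0,0.083]],[[-67,-266,0],[0,0,0.083]],[[-67,-266,0],[0,0,0.083]],[[-67,-266,0],[0,0,0.083]]])

```text
time_s: 9.1
tool_pos: [0.4551, -0.025, 0.0805]
tool_rot: [-179.9, -0.1, 163.6]
force: [0.6, -0.1, -1.3]
grip_width: 0.0399
```

Call:
apply_moves(targets=[[[0,0,-30],[0,0,0]],[[0,0,-30],[0,0,0]],[[0,0,-30],[0,0,0]],[[0,0,-30],[0,0,0]]])

```text
time_s: 9.5
tool_pos: [0.4577, -0.0192, 0.0523]
tool_rot: [180.0, 0.0, 164.1]
force: [0.6, -1.0, -0.4]
grip_width: 0.0392
```

```bash
python3 - <<'E'
from fit import *
for i in range(2):
    w=env.get_obs(); print(w["tool_pos"],w["tool_rot"],w["force"],w["grip_width"]); q=env.read_camera("side"); s=env.read_camera("scene")
z=w["tool_pos"][2]
for n,v in(("side",q),("scene",s)):
    for d in env.regions_of(v,"coupon")[:4]: print(n,d["conf"],d["rect"],rectz(v,d["region"],z+.006))
    print("mouth",proj(v,toW(np.array([-35,0,45])/1000.,[.6197,-.0652,-.2776])),"lead",proj(v,toW(np.array([-55,0,50])/1000.,[.6197,-.0652,-.2776])))
a=cv2.resize(s["image"][160:280,190:320],None,fx=3,fy=3,interpolation=2); b=cv2.resize(q["image"][150:270,210:340],None,fx=3,fy=3,interpolation=2)
cv2.imwrite("pics/pre.png",np.hstack([a,b])[:,:,::-1])
E
```

```text
[ 0.45771616 -0.0192363   0.05229416] [1.79955111e+02 2.65067830e-02 1.64125222e+02] [ 0.57278742 -1.01135663 -0.4314782 ] 0.03923441711824064
[ 0.45793943 -0.01971359  0.05251224] [1.79980201e+02 7.71259546e-02 1.64088067e+02] [ 0.59443948  0.24919542 -1.23936606] 0.03950565216511271
side 0.94 [235.0, 204.4, 270.6, 220.2] [523.1 -42.5  80.3  46.1 -14. ]
side 0.78 [166.5, 147.8, 205.4, 179.6] [374.9 201.2 178.3  54.8 -72.9]
side 0.42 [262.1, 171.5, 324.3, 259.6] [641.2 -58.5 318.  142.2  73.9]
mouth [274.90853389 215.43365643] lead [267.42699456 213.71268697]
scene 0.93 [305.9, 151.2, 355.4, 177.1] [422.9 248.2 171.8  59.1 -71.9]
scene 0.78 [263.4, 176.1, 300.1, 200.6] [502.2  65.9 123.5  45.   55.3]
scene 0.67 [238.9, 175.8, 258.1, 210.7] [501.8 -33.7 139.6  44.4 -15. ]
mouth [244.80752974 216.00148931] lead [245.88396877 209.68517179]
```

View pics/pre.png

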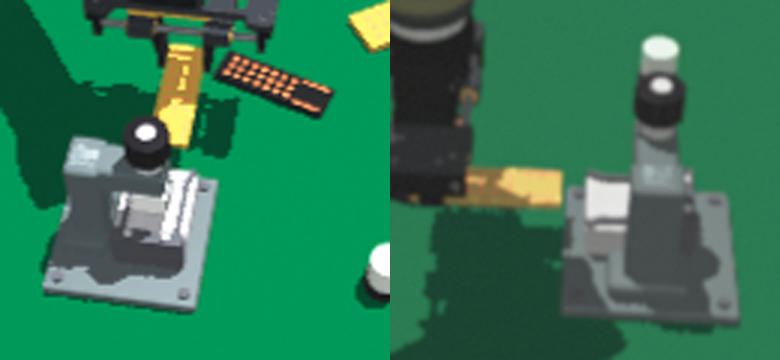

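Call:
apply_moves(targets=[[[0,0,-4],[0,0,0]],[[10,-3,-4],[0,0,0]],[[19,-5,-4],[0,0,0]],[[29,-8,-4],[0,0,0]],[[38,-11,-4],[0,0,0]],[[43,-12,-4],[0,0,0]],[[43,-12,-4],[0,0,0]]])

```text
time_s: 10.5
tool_pos: [0.501, -0.0322, 0.0476]
tool_rot: [179.9, 0.0, 164.0]
force: [-0.3, -0.2, -1.3]
grip_width: 0.0394
```

```bash
python3 - <<'E'
from fit import *
w=env.get_obs(); print(w["tool_pos"],w["tool_rot"],w["force"],w["wrist_torque"],w["grip_width"]); q=env.read_camera("side"); s=env.read_camera("scene")
z=w["tool_pos"][2]
for n,v in(("side",q),("scene",s)):
    for d in env.regions_of(v,"coupon")[:4]: print(n,d["conf"],d["rect"],rectz(v,d["region"],z+.006))
a=cv2.resize(s["image"][170:260,200:300],None,fx=4,fy=4,interpolation=2); b=cv2.resize(q["image"][160:250,230:330],None,fx=4,fy=4,interpolation=2)
cv2.imwrite("pics/ins.png",np.hstack([a,b])[:,:,::-1])
E
```

```text
[ 0.50102569 -0.03224765  0.0476316 ] [1.79938036e+02 1.38341952e-04 1.64011081e+02] [-0.2939322  -0.16051367 -1.26733874] [ 0.13688232 -0.03235182  0.01303678] 0.03942878284853276
side 0.81 [253.9, 205.0, 288.8, 221.6] [569.9 -55.4  74.6  45.4 -12. ]
side 0.63 [167.3, 149.5, 204.7, 182.9] [374.9 208.2 182.7  58.7 -71.4]
side 0.57 [206.0, 185.6, 227.5, 219.5] [448.3  22.4 123.1  38.2  61.7]
scene 0.85 [307.4, 153.6, 357.1, 176.5] [417.  252.6 174.9  62.2 -73.2]
scene 0.8 [242.0, 188.3, 254.5, 223.1] [544.6 -43.  126.4  34.4  -6.8]
scene 0.77 [278.0, 184.7, 303.5, 198.0] [513.6  87.3  72.   41.2  58.4]
```

View pics/ins.png

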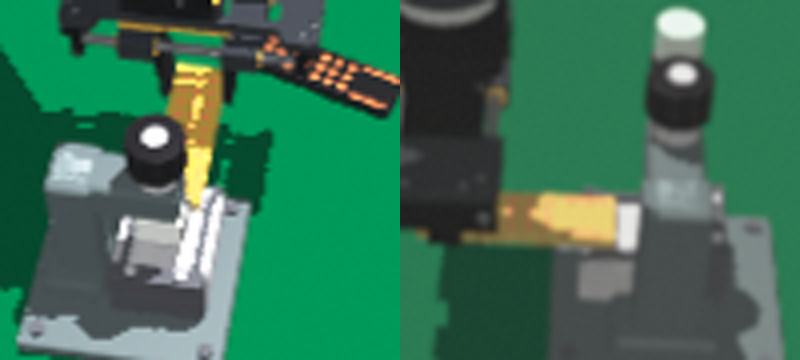

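Call:
apply_moves(targets=[[[8,-2,0],[0,0,0]],[[15,-4,0],[0,0,0]],[[23,-7,0],[0,0,0]],[[23,-7,0],[0,0,0]]])

```text
time_s: 11.1
tool_pos: [0.5247, -0.0399, 0.0478]
tool_rot: [179.9, 0.1, 164.0]
force: [0.5, 0.1, -0.3]
grip_width: 0.0391
```

Call:
apply_moves(targets=[[[6,-2,0],[0,0,0]],[[12,-3,0],[0,0,0]],[[17,-5,0],[0,0,0]],[[17,-5,0],[0,0,0]]])

```text
time_s: 11.5
tool_pos: [0.541, -0.0446, 0.0477]
tool_rot: [180.0, 0.0, 164.0]
force: [0.0, 0.2, -1.3]
grip_width: 0.0395
```

Call:
apply_moves(targets=[[[3,-0.8,0],[0,0,0]],[[6,-1.7,0],[0,0,0]],[[8,-2.2,0],[0,0,0]],[[8,-2.2,0],[0,0,0]]])

```text
time_s: 11.9
tool_pos: [0.5484, -0.0465, 0.0477]
tool_rot: [180.0, 0.0, 164.0]
force: [-0.2, 0.0, -1.3]
grip_width: 0.0394
```

Call:
apply_moves(targets=[[[1,-0.3,0],[0,0,0]],[[2,-0.6,0],[0,0,0]]])

```text
time_s: 12.1
tool_pos: [0.5501, -0.0471, 0.0477]
tool_rot: [-180.0, -0.0, 164.0]
force: [0.3, -0.1, -0.7]
grip_width: 0.04
```

Call:
apply_moves(targets=[[[1,-0.3,0],[0,0,0]],[[1,-0.3,0],[0,0,0]]])

```text
time_s: 12.3
tool_pos: [0.5513, -0.0474, 0.0477]
tool_rot: [180.0, 0.0, 164.0]
force: [0.2, -0.8, -0.3]
grip_width: 0.0393
```

Call:
apply_moves(targets=[[[1,-0.3,0],[0,0,0]],[[1,-0.3,0],[0,0,0]]])

```text
time_s: 12.5
tool_pos: [0.5523, -0.0477, 0.0477]
tool_rot: [180.0, 0.0, 164.0]
force: [0.0, 0.1, -0.4]
grip_width: 0.0393
```

Call:
apply_moves(targets=[[[1,-0.3,0],[0,0,0]],[[1,-0.3,0],[0,0,0]]])

```text
time_s: 12.7
tool_pos: [0.5533, -0.048, 0.0477]
tool_rot: [180.0, 0.0, 164.0]
force: [-0.1, 0.8, -0.8]
grip_width: 0.0396
```

Call:
apply_moves(targets=[[[1,-0.3,0],[0,0,0]],[[1,-0.3,0],[0,0,0]]])

```text
time_s: 12.9
tool_pos: [0.5543, -0.0483, 0.0477]
tool_rot: [180.0, 0.0, 164.0]
force: [0.3, 0.2, -1.6]
grip_width: 0.0396
```

Call:
apply_moves(targets=[[[1,-0.3,0],[0,0,0]],[[1,-0.3,0],[0,0,0]]])

```text
time_s: 13.1
tool_pos: [0.5553, -0.0486, 0.0477]
tool_rot: [180.0, 0.0, 164.0]
force: [-0.1, -0.7, -0.5]
grip_width: 0.0392
```

Call:
apply_moves(targets=[[[1,-0.3,0],[0,0,0]],[[1,-0.3,0],[0,0,0]]])

```text
time_s: 13.3
tool_pos: [0.5562, -0.0489, 0.0477]
tool_rot: [180.0, -0.0, 164.0]
force: [-0.4, 0.0, -1.9]
grip_width: 0.0396
```

```bash
python3 - <<'E'
from fit import *
w=env.get_obs(); print(w["tool_pos"],w["force"],w["grip_width"]); q=env.read_camera("side"); s=env.read_camera("scene"); p,T=wristT()
for n,v in(("side",q),("scene",s)):
    for d in env.regions_of(v,"coupon")[:3]: print(n,d["conf"],d["rect"])
z=.054
# outer-end edge in wrist view
for d in env.regions_of(p,"coupon")[:3]:
    print("w",d["conf"],d["rect"],rectz(p,d["region"],z,T)); l,t,r,b=d["rect"]; e=onz(p,[(l+r)/2,t],z,T); dd=e[:2]-[.6197,-.0652]; print("end clamp",dd[0]*.9617-dd[1]*.274, .274*dd[0]+.9617*dd[1])
E
```

```text
[ 0.55618881 -0.04889417  0.04765674] [-0.43623326  0.03550715 -1.94577894] 0.03961499766510382
side 0.97 [204.7, 186.8, 235.8, 218.1]
side 0.84 [168.4, 150.0, 202.8, 181.8]
side 0.6 [267.4, 207.9, 291.8, 221.3]
scene 0.72 [304.9, 151.4, 353.8, 177.3]
scene 0.5 [278.3, 182.1, 304.8, 195.0]
scene 0.46 [229.1, 203.6, 252.4, 238.8]
w 0.93 [219.6, 198.8, 293.9, 300.9] [547.4 -45.9  39.5  25.4  72.9]
end clamp -0.08876914174731704 -0.001062203099329733
w 0.9 [299.8, 0.0, 509.9, 84.9] [467.7  52.  100.7  32.5  55.7]
end clamp -0.18674375355748657 0.06888890095517444
```

Call:
apply_moves(targets=[[[0,0,0],[0,0,0]],[[1,-0.3,0],[0,0,0]],[[1,-0.3,0],[0,0,0]]], hand=30, squeeze=10)

```text
time_s: 13.9
tool_pos: [0.5563, -0.0489, 0.0473]
tool_rot: [-180.0, -0.1, 164.0]
force: [-2.9, 0.0, 0.7]
grip_width: 0.0395
```

Call:
apply_moves(targets=[[[1,-0.3,0],[0,0,0]],[[1,-0.3,0],[0,0,0]]])

```text
time_s: 14.1
tool_pos: [0.5563, -0.049, 0.0469]
tool_rot: [-180.0, -0.2, 164.0]
force: [-5.2, 1.0, -0.0]
grip_width: 0.0399
```

Call:
apply_moves(targets=[[[1,-0.3,0],[0,0,0]],[[1,-0.3,0],[0,0,0]]])

```text
time_s: 14.3
tool_pos: [0.5563, -0.0492, 0.0466]
tool_rot: [-179.9, -0.3, 164.0]
force: [-6.7, 0.8, 0.4]
grip_width: 0.0403
```

Call:
apply_moves(targets=[[[1,-0.3,0],[0,0,0]],[[1,-0.3,0],[0,0,0]]])

```text
time_s: 14.5
tool_pos: [0.5565, -0.0492, 0.0465]
tool_rot: [-179.9, -0.5, 164.0]
force: [-9.3, 1.8, 2.5]
grip_width: 0.04
```

Call:
apply_moves(targets=[[[-3,0.9,0],[0,0,0]],[[-3,0.9,0],[0,0,0]]])

```text
time_s: 14.7
tool_pos: [0.5564, -0.0491, 0.0474]
tool_rot: [-180.0, -0.1, 164.0]
force: [-3.0, 0.3, -1.3]
grip_width: 0.0397
```

Call:
apply_moves(targets=[[[0,0,-0.5],[0,0,0]],[[0,0,-0.5],[0,0,0]],[[0,0,-0.5],[0,0,0]],[[0,0,-0.5],[0,0,0]],[[0,0,-0.5],[0,0,0]],[[0,0,-0.5],[0,0,0]]], hand=80)

```text
time_s: 15.3
tool_pos: [0.5573, -0.0492, 0.0472]
tool_rot: [180.0, 0.0, 164.0]
force: [-0.8, 0.7, 0.4]
grip_width: 0.0768
```

Call:
apply_moves(targets=[[[-10,3,15],[0,0,0]],[[-20,6,50],[0,0,0]],[[-20,6,90],[0,0,0]],[[-20,6,130],[0,0,0]],[[-20,6,130],[0,0,0]]])

```text
time_s: 15.8
tool_pos: [0.5409, -0.043, 0.183]
tool_rot: [180.0, 0.6, 164.0]
force: [-0.9, 0.3, 0.4]
grip_width: 0.0802
```

```bash
python3 - <<'E'
from fit import *
q=env.read_camera("side"); s=env.read_camera("scene"); w=env.get_obs(); print(w["tool_pos"],w["tool_rot"],w["force"],np.round(w["qpos"],0)); p,T=wristT()
C=np.array([.6197,-.0652,-.2776])
for d in env.regions_of(p,"coupon")[:3]:
    l,t,r,b=d["rect"]; e=onz(p,[(l+r)/2,t],.053,T); dd=e[:2]-C[:2]; print("w",d["conf"],d["rect"],"end clamp",dd[0]*.9617-dd[1]*.274, .274*dd[0]+.9617*dd[1])
for n,v in(("side",q),("scene",s)):
    print(n,"end",proj(v,toW([-.085,0,.053],C)),"mouth",proj(v,toW([-.035,0,.045],C)))
    for d in env.regions_of(v,"coupon")[:4]: print(n,d["conf"],d["rect"])
a=cv2.resize(s["image"][170:260,200:300],None,fx=4,fy=4,interpolation=2); b=cv2.resize(q["image"][160:250,230:330],None,fx=4,fy=4,interpolation=2)
cv2.imwrite("pics/rel.png",np.hstack([a,b])[:,:,::-1])
E
```

```text
[ 0.53778597 -0.04331807  0.17811745] [-1.79977854e+02  1.40512302e-01  1.64018713e+02] [-0.41404848  1.24833487 -0.03265194] [ 45.  11. -48. 101.   9.  72.  69.]
w 0.67 [285.4, 33.5, 403.2, 114.6] end clamp -0.221814598887254 0.07766588429721562
w 0.64 [443.5, 0.0, 468.4, 6.4] end clamp -0.24811312107425104 0.17274908028069177
w 0.62 [236.7, 179.1, 277.8, 273.9] end clamp -0.08829626771591223 -0.00017034240794353006
side end [256.11092844 212.35523056] mouth [274.90853389 215.43365643]
side 0.91 [254.9, 207.4, 291.3, 220.0]
side 0.71 [167.3, 150.5, 207.6, 183.2]
side 0.69 [203.7, 185.7, 237.3, 215.9]
scene end [247.51709138 201.27986427] mouth [244.80752974 216.00148931]
scene 0.8 [263.5, 176.4, 302.6, 197.3]
scene 0.73 [307.3, 153.9, 358.2, 177.2]
scene 0.47 [229.9, 204.2, 253.6, 238.8]
```

View pics/rel.png

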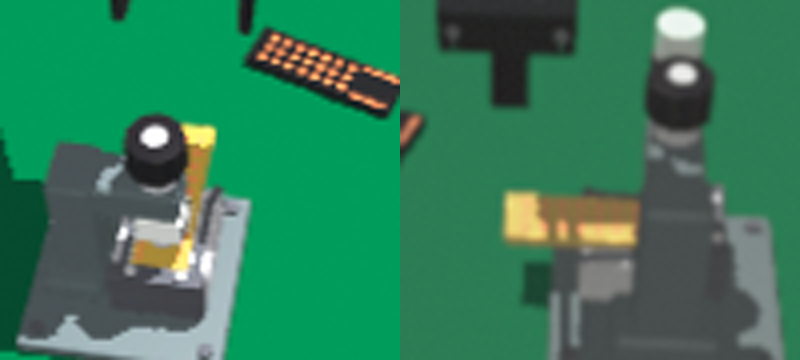

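Call:
apply_moves(targets=[[[-28,9,0],[0,0,0]],[[-28,9,-45],[0,0,0]],[[-28,9,-90],[0,0,0]],[[-28,9,-130],[0,0,0]],[[-28,9,-137],[0,0,0]],[[-28,9,-137],[0,0,0]],[[-28,9,-137],[0,0,0]]], hand=0)

```text
time_s: 16.8
tool_pos: [0.5105, -0.0339, 0.0416]
tool_rot: [180.0, 0.1, 164.0]
force: [-0.0, -0.5, 0.6]
grip_width: 0.032
```

Call:
apply_moves(targets=[[[3,-0.9,0],[0,0,0]],[[8,-2.3,0],[0,0,0]],[[12,-3.4,0],[0,0,0]],[[12,-3.4,0],[0,0,0]]])

```text
time_s: 17.2
tool_pos: [0.5224, -0.038, 0.0409]
tool_rot: [180.0, 0.1, 164.0]
force: [-0.1, -0.7, 0.2]
grip_width: 0.0029
```

Call:
apply_moves(targets=[[[1,-0.3,0],[0,0,0]],[[2,-0.6,0],[0,0,0]]])

```text
time_s: 17.4
tool_pos: [0.5231, -0.0381, 0.0402]
tool_rot: [180.0, -0.0, 164.0]
force: [0.2, 0.5, 0.1]
grip_width: 0.0008
```

Call:
apply_moves(targets=[[[1,-0.3,0],[0,0,0]],[[2,-0.6,0],[0,0,0]]])

```text
time_s: 17.6
tool_pos: [0.5251, -0.0388, 0.0401]
tool_rot: [180.0, -0.0, 164.0]
force: [-0.1, 0.0, -0.8]
grip_width: 0.0006
```

Call:
apply_moves(targets=[[[1,-0.3,0],[0,0,0]],[[2,-0.6,0],[0,0,0]]])

```text
time_s: 17.8
tool_pos: [0.5272, -0.0394, 0.0402]
tool_rot: [180.0, 0.0, 164.0]
force: [-1.1, 0.9, 0.8]
grip_width: 0.0003
```

Call:
apply_moves(targets=[[[1,-0.3,0],[0,0,0]],[[1,-0.3,0],[0,0,0]]])

```text
time_s: 18.0
tool_pos: [0.5279, -0.0396, 0.0401]
tool_rot: [-180.0, -0.0, 164.0]
force: [-1.4, -0.9, -0.0]
grip_width: 0.0007
```

Call:
apply_moves(targets=[[[1,-0.3,0],[0,0,0]],[[1,-0.3,0],[0,0,0]]])

```text
time_s: 18.2
tool_pos: [0.528, -0.0396, 0.0399]
tool_rot: [-180.0, -0.1, 164.0]
force: [-4.7, 0.6, 2.2]
grip_width: 0.0005
```

Call:
apply_moves(targets=[[[1,-0.3,0],[0,0,0]],[[1,-0.3,0],[0,0,0]],[[1,-0.3,0],[0,0,0]]])

```text
time_s: 18.5
tool_pos: [0.528, -0.0397, 0.0396]
tool_rot: [-180.0, -0.3, 164.0]
force: [-6.4, 1.4, 3.9]
grip_width: 0.0004
```

Call:
apply_moves(targets=[[[-4,1.2,0],[0,0,0]],[[-14,4,0],[0,0,0]],[[-14,4,50],[0,0,0]],[[-14,4,100],[0,0,0]],[[-14,4,150],[0,0,0]],[[-14,4,180],[0,0,0]],[[-14,4,180],[0,0,0]]], hand=0)

```text
time_s: 19.2
tool_pos: [0.5192, -0.0362, 0.2253]
tool_rot: [-180.0, 0.6, 164.0]
force: [0.1, -0.1, 0.3]
grip_width: 0.0003
```

```bash
python3 - <<'E'
from fit import *
w=env.get_obs(); print(w["tool_pos"],w["tool_rot"],np.round(w["qpos"],1))
C=np.array([.6197,-.0652,-.2776]); V=[]
for n in("scene","side"):
    v=env.read_camera(n); X=toW([.02,0,.177],C); print(n,proj(v,X),[ (d["conf"],d["rect"]) for d in env.regions_of(v,"knob_grip")[:2]])
    d=env.regions_of(v,"knob_grip")[0]; l,t,r,b=d["rect"]; V.append(ray(v,[(l+r)/2,(t+b)/2]))
# triangulate
A=[];B=[]
for c,d in V:
    d=d/np.linalg.norm(d); P=np.eye(3)-np.outer(d,d); A.append(P);B.append(P@c)
print("knob centre",np.linalg.lstsq(np.vstack(A),np.hstack(B),rcond=None)[0], "pred",toW([.02,0,.162],C))
E
```

```text
[ 0.51921733 -0.03619341  0.22528485] [-179.97717243    0.60761777  164.02707621] [ 48.5   5.3 -49.8 100.2   4.4  75.8  71.8]
scene [239.21376655 204.2331123 ] [(0.64, [227.7, 197.8, 248.3, 218.5])]
side [299.97073954 177.41229625] [(0.66, [290.2, 176.6, 309.8, 192.8])]
knob centre [ 0.63848972 -0.07533625  0.15858145] pred [ 0.63893432 -0.07068097  0.162     ]
```

Call:
apply_moves(targets=[[[0,0,30],[0,0,0.15]],[[120,-35,30],[0,0,1.2]],[[120,-35,30],[0,0,1.2]],[[120,-35,30],[0,0,1.2]],[[120,-35,30],[0,0,1.2]],[[120,-35,30],[0,0,1.2]],[[120,-35,30],[0,0,1.2]],[[120,-35,30],[0,0,1.2]]], hand=80)

```text
time_s: 20.3
tool_pos: [0.6358, -0.071, 0.2484]
tool_rot: [179.8, -0.0, -126.8]
force: [0.0, -0.1, -0.2]
grip_width: 0.0564
```

Call:
apply_moves(targets=[[[0,0,0],[0,0,0.05]],[[0,0,0],[0,0,0.05]]])

```text
time_s: 20.5
tool_pos: [0.6357, -0.0712, 0.2486]
tool_rot: [179.9, -0.0, -124.3]
force: [0.4, 0.6, 0.1]
grip_width: 0.0728
```

```bash
python3 - <<'E'
from fit import *
w=env.get_obs(); print(w["tool_pos"],w["tool_rot"],np.round(w["qpos"],1))
C=np.array([.6197,-.0652,-.2776]); p,T=wristT()
for d in env.regions_of(p,"knob_grip")[:2]: l,t,r,b=d["rect"]; print("knob w",d["conf"],d["rect"],onz(p,[(l+r)/2,(t+b)/2],.17,T))
print("pred",proj(p,toW([.02,0,.177],C),T))
s=env.read_camera("scene"); print("tab_end",proj(s,toW([.02,.019,.083],C)),proj(s,toW([.02,.033,.083],C)),[(d["conf"],d["rect"]) for d in env.regions_of(s,"tab")[:3]])
np.save("s_base.npy",s["image"])
a=cv2.resize(s["image"][190:250,215:275],(360,360),interpolation=2); b=cv2.resize(p["image"][100:330,130:390],None,fx=1.55,fy=1.55,interpolation=2)[:360]
cv2.imwrite("pics/k1.png",np.hstack([a,np.pad(b,((0,360-b.shape[0]),(0,0),(0,0)))])[:,:,::-1])
E
```

```text
[ 0.6357179  -0.07117722  0.24857766] [ 1.79851381e+02 -9.71068844e-03 -1.24330076e+02] [ 46.4  26.8 -58.8  80.9  22.7  85.  134.2]
knob w 0.96 [227.5, 164.8, 277.3, 221.0] [ 0.63736633 -0.07462303  0.17      ]
knob w 0.64 [216.7, 148.5, 230.5, 191.1] [ 0.64591934 -0.1049775   0.17      ]
pred [253.43459337 199.91865037]
tab_end [247.53125337 224.91746437] [252.42010156 225.51512904] [(0.3, [232.6, 202.7, 252.7, 238.1])]
```

View pics/k1.png

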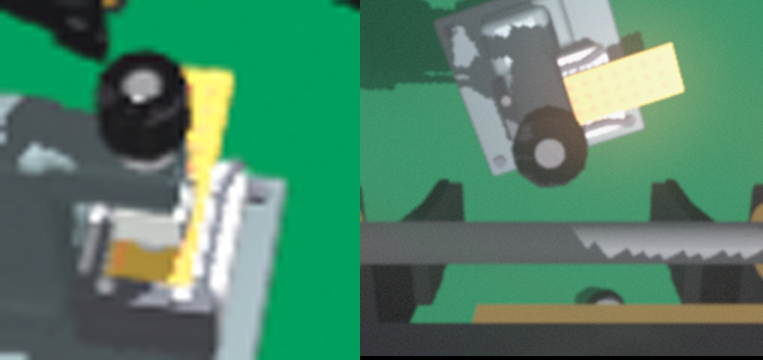

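Call:
apply_moves(targets=[[[3,-1,-40],[0,0,0]],[[3,-1,-75],[0,0,0]],[[3,-1,-95],[0,0,0]],[[3,-1,-101],[0,0,0]],[[3,-1,-101],[0,0,0]]])

```text
time_s: 21.2
tool_pos: [0.6388, -0.0723, 0.1486]
tool_rot: [179.9, -0.0, -124.4]
force: [0.2, 0.2, 0.6]
grip_width: 0.08
```

Call:
apply_moves(targets=[[[0,0,0],[0,0,0]],[[0,0,0],[0,0,0]],[[0,0,0],[0,0,0]],[[0,0,0],[0,0,0]],[[0,0,0],[0,0,0]],[[0,0,0],[0,0,0]],[[0,0,0],[0,0,0]]], hand=20, squeeze=35)

```text
time_s: 21.9
tool_pos: [0.6394, -0.0724, 0.1494]
tool_rot: [-180.0, 0.0, -124.4]
force: [0.2, -0.4, 1.0]
grip_width: 0.0413
```

```bash
cat > chk.py <<'E'
from fit import *
import sys
w=env.get_obs(); print("yaw",w["tool_rot"][2],"pos",np.round(w["tool_pos"],4),"F",np.round(w["force"],1),"M",np.round(w["wrist_torque"],2),"g",w["grip_width"],"q7",round(w["qpos"][6],1),"t",w["time_s"])
C=np.array([.6197,-.0652,-.2776]); s=env.read_camera("scene"); p,T=wristT()
im=s["image"]; b=np.load("s_base.npy")
print("scene patch (tab region):"); print(im[218:232,244:258].mean(2).astype(int))
for n,v,TT in(("scene",s,None),("wrist",p,T)):
    print(n,[(round(d["conf"],2),np.round(d["rect"]).tolist()) for d in env.regions_of(v,"tab")[:2]], "in",proj(v,toW([.02,.019,.083],C),TT).round(),"out",proj(v,toW([.02,.033,.083],C),TT).round())
if len(sys.argv)>1:
    u=proj(p,toW([.02,.026,.083],C),T).astype(int); x=int(np.clip(u[0]-50,0,412)); y=int(np.clip(u[1]-50,0,284))
    A=cv2.resize(im[190:250,215:275],(380,380),interpolation=2); B=cv2.resize(p["image"][y:y+100,x:x+100],(380,380),interpolation=2)
    cv2.imwrite(f"pics/{sys.argv[1]}.png",np.hstack([A,B])[:,:,::-1])
E
python3 chk.py t0
```

```text
yaw -124.36386669258056 pos [ 0.6394 -0.0724  0.1494] F [ 0.2 -0.4  1. ] M [ 0.11 -0.13  0.01] g 0.041338572309459296 q7 131.8 t 21.9
scene patch (tab region):
[[ 77  74 155 196 205 218 245 252 238 171 152 158 130  95]
 [ 77  75 127 200 207 206 249 245 193 143 227 222 160 140]
 [ 78  94  85 145 203 215 239 208 161 161 247 237 159 161]
 [ 75 116 112 183 213 211 238 214 150 245 254 238 151 152]
 [ 75 132 118 124 197 220 183 146 178 247 251 222 143 133]
 [ 77 126 133 136 137 231 220 154 173 247 243 182 125  94]
 [108 132 131 132 125 246 236 156 228 252 243 187 179 180]
 [173 141 137 145 124 245 235 159 230 253 239 169 176 180]
 [201 161 145 157 162 234 219 151 246 254 244 176 177 180]
 [191 132 174 216 240 233 186 183 248 251 225 181 180 181]
 [195 133 189 207 241 222 156 175 248 246 201 180 181 182]
 [195 141 192 205 251 238 156 230 253 244 189 181 182 182]
 [188 196 207 210 250 236 160 232 253 240 175 181 181 182]
 [142 198 211 213 239 217 153 246 255 245 177 178 182 183]]
scene [] in [248. 225.] out [252. 226.]
wrist [] in [265. 221.] out [270. 236.]
```

Call:
apply_moves(targets=[[[0,0,0],[0,0,-0.14]],[[0,0,0],[0,0,-0.28]],[[0,0,0],[0,0,-0.42]],[[0,0,0],[0,0,-0.56]],[[0,0,0],[0,0,-0.7]],[[0,0,0],[0,0,-0.84]],[[0,0,0],[0,0,-0.98]],[[0,0,0],[0,0,-1.12]]])

```text
time_s: 22.9
tool_pos: [0.6396, -0.0729, 0.1494]
tool_rot: [-180.0, 0.1, 171.1]
force: [1.7, -2.0, 1.1]
grip_width: 0.0412
```

Call:
apply_moves(targets=[[[0,0,0],[0,0,-0.14]],[[0,0,0],[0,0,-0.28]],[[0,0,0],[0,0,-0.42]],[[0,0,0],[0,0,-0.56]],[[0,0,0],[0,0,-0.6]],[[0,0,0],[0,0,-0.6]]])

```text
time_s: 23.5
tool_pos: [0.6395, -0.0732, 0.1494]
tool_rot: [-180.0, 0.1, 137.1]
force: [1.3, -2.3, 0.3]
grip_width: 0.041
```

```bash
python3 chk.py t1
```

```text
yaw 137.0615722196114 pos [ 0.6395 -0.0732  0.1494] F [ 1.3 -2.3  0.3] M [-0.4  -0.42 -0.13] g 0.040961034550494546 q7 40.3 t 23.5
scene patch (tab region):
[[ 71  70 184 204 206 218 245 252 239 172 116  66  40  34]
 [ 78  92 225 228 207 206 249 245 193 144 191 162  67  85]
 [ 77 148 214 215 205 216 240 209 162 162 247 238 140 148]
 [ 76 204 185 194 215 211 238 215 150 245 254 239 151 153]
 [ 76 242 240 197 210 224 182 147 179 248 251 222 144 133]
 [ 86 250 252 225 220 246 221 154 174 247 244 183 125  94]
 [182 235 231 221 206 251 237 155 229 253 243 186 179 180]
 [254 253 201 211 210 250 235 160 230 253 239 169 177 181]
 [254 245 169 216 213 240 219 152 246 254 244 177 178 181]
 [238 198 148 210 241 233 187 183 249 251 225 182 181 182]
 [195 135 165 205 242 222 157 175 248 246 202 181 182 182]
 [197 137 182 204 251 238 157 230 253 244 189 181 182 182]
 [196 142 194 211 250 237 160 232 253 241 176 181 182 182]
 [195 171 200 213 239 218 154 247 255 245 178 179 182 183]]
scene [] in [248. 225.] out [252. 226.]
wrist [(0.44, [270.0, 179.0, 282.0, 199.0]), (0.3, [178.0, 72.0, 289.0, 201.0])] in [279. 187.] out [294. 180.]
```

View pics/t1.png

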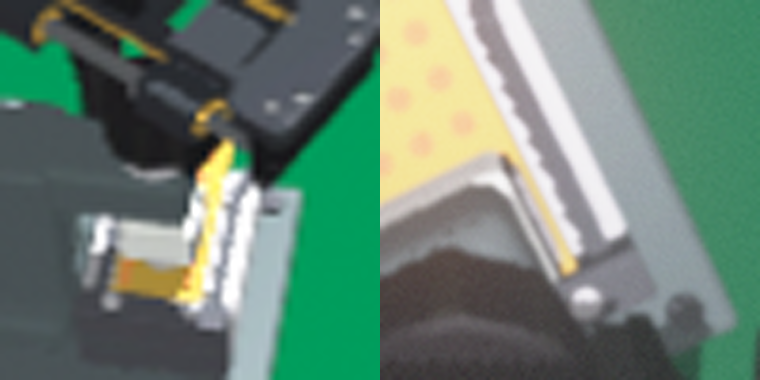

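```bash
cat > tab.py <<'E'
from fit import *
w=env.get_obs(); C=np.array([.6197,-.0652,-.2776]); p,T=wristT(); s=env.read_camera("scene")
print("yaw",round(w["tool_rot"][2],1),"F",np.round(w["force"],1),"Mz",round(w["wrist_torque"][2],2),"g",round(w["grip_width"],4),"q7",round(w["qpos"][6],1),"t",w["time_s"],"pos",np.round(w["tool_pos"],4))
def rect(v,TT):
    ys=np.arange(10,46,2); xs=np.arange(12,30,4); 
    g=np.array([[proj(v,toW([x/1e3,y/1e3,.088],C),TT) for y in ys] for x in xs],np.float32)
    im=cv2.GaussianBlur(v["image"],(3,3),0); return cv2.remap(im,g[...,0],g[...,1],cv2.INTER_LINEAR)
for n,v,TT in(("W",p,T),("S",s,None)):
    r=rect(v,TT).astype(int); m=r.mean(0).astype(int)
    print(n,"br",m.mean(1).astype(int).tolist(),"R-B",(m[:,0]-m[:,2]).tolist(),[(round(d["conf"],2),np.round(d["rect"]).tolist(),int(d["region"].sum())) for d in env.regions_of(v,"tab")[:2]])
E
python3 tab.py
```

```text
yaw 137.1 F [ 1.1 -3.2  1.4] Mz -0.07 g 0.0411 q7 40.3 t 23.7 pos [ 0.6395 -0.0732  0.1494]
W br [126, 121, 175, 172, 197, 214, 227, 159, 142, 186, 238, 233, 177, 164, 164, 164, 163, 156] R-B [-1, 1, 2, 3, 27, 42, -1, -3, -5, -3, -2, -3, -11, -13, -14, -14, -15, -14] []
S br [186, 214, 222, 214, 212, 216, 224, 223, 209, 193, 193, 213, 234, 238, 222, 197, 177, 168] R-B [-4, 0, 13, 38, 65, 76, 59, 29, 4, -7, -9, -7, -3, -3, -5, -9, -15, -19] []
```

Call:
apply_moves(targets=[[[0,0,0],[0,0,-0.14]],[[0,0,0],[0,0,-0.2]],[[0,0,0],[0,0,-0.2]]])

```text
time_s: 24.2
tool_pos: [0.6394, -0.0732, 0.1493]
tool_rot: [-180.0, 0.1, 125.6]
force: [1.8, -4.6, 1.5]
grip_width: 0.0412
```

```bash
python3 tab.py
```

```text
yaw 125.6 F [ 1.8 -4.6  1.5] Mz -0.04 g 0.0412 q7 29.5 t 24.2 pos [ 0.6394 -0.0732  0.1493]
W br [115, 139, 230, 175, 194, 198, 214, 226, 157, 143, 187, 238, 233, 175, 165, 165, 164, 164] R-B [2, 3, 2, 4, 11, 78, 42, -1, -3, -4, -4, -2, -2, -8, -14, -14, -14, -15] [(0.67, [161.0, 77.0, 290.0, 200.0], 5149), (0.53, [275.0, 188.0, 282.0, 195.0], 18)]
S br [187, 214, 218, 206, 198, 196, 197, 196, 187, 180, 187, 210, 233, 238, 222, 197, 177, 167] R-B [-4, 0, 9, 30, 56, 67, 54, 26, 3, -8, -10, -7, -3, -3, -5, -10, -15, -19] []
```

Call:
apply_moves(targets=[[[0,-0.5,0],[0,0,-0.14]],[[0,-0.5,0],[0,0,-0.2]],[[0,-0.5,0],[0,0,-0.2]]])

```text
time_s: 24.7
tool_pos: [0.6393, -0.0732, 0.1494]
tool_rot: [180.0, 0.0, 114.2]
force: [1.3, -4.4, 2.3]
grip_width: 0.0412
```

```bash
python3 tab.py
```

```text
yaw 114.2 F [ 1.3 -4.4  2.3] Mz -0.05 g 0.0412 q7 18.8 t 24.7 pos [ 0.6393 -0.0732  0.1494]
W br [113, 189, 240, 175, 193, 191, 203, 219, 215, 150, 146, 203, 240, 228, 170, 166, 166, 166] R-B [7, 3, 1, 5, 4, 60, 89, 23, -2, -3, -4, -3, -2, -1, -6, -12, -14, -14] [(0.42, [259.0, 172.0, 280.0, 191.0], 101)]
S br [140, 161, 170, 174, 186, 203, 217, 219, 207, 193, 193, 212, 233, 238, 222, 196, 177, 167] R-B [-2, 0, 10, 32, 60, 71, 57, 26, 4, -7, -10, -6, -3, -3, -4, -9, -14, -19] []
```

Call:
apply_moves(targets=[[[0,0,0],[0,0,-0.14]],[[0,0,0],[0,0,-0.2]],[[0,0,0],[0,0,-0.2]]])

```text
time_s: 25.2
tool_pos: [0.6392, -0.0733, 0.1493]
tool_rot: [180.0, 0.0, 102.7]
force: [1.9, -5.2, 1.9]
grip_width: 0.0414
```

```bash
python3 tab.py
```

```text
yaw 102.7 F [ 1.9 -5.2  1.9] Mz -0.04 g 0.0414 q7 7.9 t 25.2 pos [ 0.6392 -0.0733  0.1493]
W br [123, 225, 242, 176, 192, 180, 203, 198, 232, 193, 145, 155, 227, 241, 209, 165, 167, 167] R-B [6, 2, 1, 5, 1, 42, 91, 76, 5, -2, -4, -4, -2, -1, -2, -6, -13, -14] [(0.69, [252.0, 173.0, 279.0, 183.0], 81)]
S br [172, 201, 208, 203, 204, 212, 222, 222, 208, 192, 193, 212, 233, 238, 222, 196, 176, 166] R-B [-3, 1, 13, 36, 63, 73, 58, 27, 4, -8, -9, -7, -3, -2, -4, -9, -15, -20] []
```

Call:
apply_moves(targets=[[[0,0,0],[0,0,-0.14]],[[0,0,0],[0,0,-0.14]]])

```text
time_s: 25.6
tool_pos: [0.6392, -0.0733, 0.1494]
tool_rot: [180.0, 0.0, 94.6]
force: [1.0, -5.7, 3.0]
grip_width: 0.0412
```

```bash
python3 tab.py
```

```text
yaw 94.6 F [ 1.  -5.7  3. ] Mz -0.07 g 0.0412 q7 0.2 t 25.6 pos [ 0.6392 -0.0733  0.1494]
W br [137, 236, 242, 177, 195, 178, 203, 200, 219, 214, 149, 148, 207, 242, 229, 171, 166, 168] R-B [6, 1, 1, 5, 1, 33, 88, 89, 19, -1, -4, -4, -2, -1, -2, -2, -11, -14] [(0.47, [252.0, 175.0, 279.0, 183.0], 124)]
S br [171, 200, 208, 203, 204, 210, 219, 219, 206, 192, 192, 212, 233, 237, 221, 196, 176, 166] R-B [-3, 1, 12, 35, 62, 73, 60, 30, 6, -7, -9, -7, -3, -2, -5, -9, -14, -19] [(0.24, [312.0, 241.0, 328.0, 258.0], 209)]
```

Call:
apply_moves(targets=[[[0,0,0],[0,0,-0.14]],[[0,0,0],[0,0,-0.14]]])

```text
time_s: 26.0
tool_pos: [0.6391, -0.0733, 0.1493]
tool_rot: [180.0, 0.0, 86.7]
force: [0.5, -5.5, 3.1]
grip_width: 0.0411
```

```bash
python3 tab.py
```

```text
yaw 86.7 F [ 0.5 -5.5  3.1] Mz -0.05 g 0.0411 q7 -7.4 t 26.0 pos [ 0.6391 -0.0733  0.1493]
W br [148, 240, 244, 182, 198, 178, 201, 205, 208, 230, 163, 149, 188, 241, 238, 184, 168, 170] R-B [6, 0, 0, 5, 1, 23, 84, 90, 40, -1, -3, -4, -3, -1, -2, -2, -7, -14] [(0.55, [249.0, 174.0, 276.0, 182.0], 145)]
S br [164, 191, 196, 190, 190, 198, 209, 211, 199, 186, 187, 208, 231, 236, 221, 196, 176, 166] R-B [-3, 0, 9, 28, 53, 65, 53, 26, 4, -7, -9, -6, -3, -3, -5, -10, -15, -19] [(0.41, [205.0, 206.0, 262.0, 261.0], 2054)]
```

Call:
apply_moves(targets=[[[0,0,0],[0,0,-0.14]],[[0,0,0],[0,0,-0.14]]])

```text
time_s: 26.4
tool_pos: [0.639, -0.0733, 0.1493]
tool_rot: [180.0, 0.0, 78.7]
force: [2.0, -4.9, 3.5]
grip_width: 0.0413
```

```bash
python3 tab.py
```

```text
yaw 78.7 F [ 2.  -4.9  3.5] Mz -0.07 g 0.0413 q7 -15.0 t 26.4 pos [ 0.639  -0.0733  0.1493]
W br [156, 241, 245, 186, 200, 181, 202, 208, 205, 236, 174, 151, 180, 241, 241, 195, 169, 173] R-B [5, 1, 0, 5, 2, 19, 80, 88, 50, -1, -4, -5, -4, -1, -1, -1, -6, -15] [(0.57, [245.0, 174.0, 271.0, 179.0], 120)]
S br [152, 175, 179, 169, 170, 181, 202, 212, 205, 191, 192, 212, 233, 237, 221, 196, 175, 166] R-B [-3, -1, 3, 18, 41, 55, 48, 25, 3, -7, -10, -7, -3, -3, -5, -9, -15, -19] []
```

Call:
apply_moves(targets=[[[0,0,0],[0,0,-0.14]],[[0,0,0],[0,0,-0.14]]])

```text
time_s: 26.8
tool_pos: [0.639, -0.0733, 0.1494]
tool_rot: [180.0, 0.0, 70.7]
force: [1.0, -5.5, 3.2]
grip_width: 0.0416
```

```bash
python3 tab.py
```

```text
yaw 70.7 F [ 1.  -5.5  3.2] Mz -0.06 g 0.0416 q7 -22.6 t 26.8 pos [ 0.639  -0.0733  0.1494]
W br [158, 243, 245, 189, 198, 181, 204, 209, 208, 237, 174, 154, 183, 241, 243, 196, 171, 176] R-B [3, 0, 0, 4, 0, 17, 78, 87, 48, -1, -4, -6, -5, -2, -1, -2, -6, -15] [(0.62, [245.0, 175.0, 268.0, 179.0], 103)]
S br [180, 214, 224, 216, 213, 216, 222, 221, 207, 192, 192, 212, 233, 237, 221, 196, 175, 166] R-B [-2, 2, 12, 34, 60, 71, 57, 29, 5, -7, -10, -7, -3, -3, -5, -9, -15, -19] []
```

Call:
apply_moves(targets=[[[0,0,0],[0,0,-0.14]],[[0,0,0],[0,0,-0.14]]])

```text
time_s: 27.2
tool_pos: [0.6389, -0.0732, 0.1494]
tool_rot: [180.0, 0.0, 62.7]
force: [0.8, -4.5, 2.7]
grip_width: 0.0413
```

```bash
python3 tab.py
```

```text
yaw 62.7 F [ 0.8 -4.5  2.7] Mz -0.09 g 0.0413 q7 -30.2 t 27.2 pos [ 0.6389 -0.0732  0.1494]
W br [137, 225, 246, 195, 201, 184, 207, 212, 215, 237, 173, 158, 197, 244, 242, 193, 176, 181] R-B [5, 2, 0, 4, 0, 18, 75, 83, 39, -1, -4, -6, -4, 0, -1, -2, -8, -15] [(0.42, [239.0, 175.0, 266.0, 183.0], 134)]
S br [183, 214, 223, 217, 214, 217, 223, 221, 207, 192, 192, 212, 233, 237, 221, 196, 176, 166] R-B [-4, 1, 12, 34, 59, 71, 58, 29, 6, -7, -9, -7, -3, -2, -5, -8, -14, -19] []
```

Call:
apply_moves(targets=[[[0,0,0],[0,0,-0.14]],[[0,0,0],[0,0,-0.14]]])

```text
time_s: 27.6
tool_pos: [0.6389, -0.0732, 0.1493]
tool_rot: [-180.0, 0.1, 54.7]
force: [-0.0, -4.7, 4.5]
grip_width: 0.041
```

```bash
python3 tab.py
```

```text
yaw 54.7 F [-0.  -4.7  4.5] Mz -0.09 g 0.041 q7 -37.8 t 27.6 pos [ 0.6389 -0.0732  0.1493]
W br [117, 175, 186, 146, 177, 179, 199, 208, 225, 229, 166, 161, 217, 246, 239, 187, 182, 186] R-B [7, 5, 5, 7, 2, 21, 74, 83, 21, -2, -6, -7, -3, -1, -1, -3, -11, -16] []
S br [136, 153, 163, 168, 170, 178, 194, 205, 202, 191, 192, 212, 233, 237, 221, 196, 176, 166] R-B [-4, 0, 10, 29, 50, 62, 51, 25, 5, -8, -9, -7, -3, -2, -4, -10, -15, -20] []
```

Call:
apply_moves(targets=[[[0,0,0],[0,0,-0.14]],[[0,0,0],[0,0,-0.14]]])

```text
time_s: 28.0
tool_pos: [0.6388, -0.0732, 0.1493]
tool_rot: [180.0, 0.1, 46.8]
force: [-0.6, -5.8, 3.2]
grip_width: 0.0413
```

```bash
python3 tab.py
```

```text
yaw 46.8 F [-0.6 -5.8  3.2] Mz -0.11 g 0.0413 q7 -45.4 t 28.0 pos [ 0.6388 -0.0732  0.1493]
W br [115, 170, 194, 151, 144, 153, 150, 148, 172, 159, 138, 159, 233, 246, 231, 188, 193, 194] R-B [7, 4, 5, 7, 6, 17, 56, 54, 11, 1, -2, -4, -1, 0, -2, -6, -14, -17] [(0.54, [236.0, 172.0, 262.0, 187.0], 86)]
S br [134, 145, 147, 147, 154, 171, 190, 199, 192, 178, 182, 206, 231, 238, 222, 196, 176, 167] R-B [-4, 1, 13, 34, 55, 65, 53, 26, 5, -6, -7, -7, -3, -2, -4, -9, -15, -19] []
```

Call:
apply_moves(targets=[[[0,0,0],[0,0,-0.14]],[[0,0,0],[0,0,-0.14]]])

```text
time_s: 28.4
tool_pos: [0.6388, -0.0731, 0.1493]
tool_rot: [180.0, 0.1, 38.8]
force: [-0.0, -5.4, 3.6]
grip_width: 0.0414
```

```bash
python3 tab.py
```

```text
yaw 38.8 F [-0.  -5.4  3.6] Mz -0.04 g 0.0414 q7 -53.1 t 28.4 pos [ 0.6388 -0.0731  0.1493]
W br [112, 161, 196, 148, 146, 154, 152, 164, 186, 143, 130, 168, 216, 219, 197, 197, 201, 201] R-B [5, 5, 4, 6, 6, 23, 61, 39, 2, 1, -1, -2, -1, -2, -3, -13, -16, -17] [(0.52, [234.0, 172.0, 258.0, 188.0], 104)]
S br [134, 144, 148, 151, 162, 181, 201, 210, 202, 189, 190, 211, 233, 238, 222, 197, 177, 167] R-B [-5, 1, 14, 38, 62, 70, 55, 27, 5, -7, -9, -7, -3, -3, -4, -9, -14, -19] []
```

Call:
apply_moves(targets=[[[0,0,0],[0,0,-0.14]],[[0,0,0],[0,0,-0.14]]])

```text
time_s: 28.8
tool_pos: [0.6387, -0.0731, 0.1494]
tool_rot: [180.0, 0.1, 30.8]
force: [-0.0, -4.3, 5.6]
grip_width: 0.0413
```

```bash
python3 tab.py
```

```text
yaw 30.8 F [-0.  -4.3  5.6] Mz -0.09 g 0.0413 q7 -60.7 t 28.8 pos [ 0.6387 -0.0731  0.1494]
W br [109, 143, 195, 147, 148, 157, 162, 196, 181, 140, 152, 221, 239, 233, 201, 206, 206, 206] R-B [2, 2, 3, 5, 7, 32, 62, 13, -1, -2, -5, -1, 0, -2, -11, -17, -17, -17] [(0.49, [233.0, 178.0, 249.0, 187.0], 45)]
S br [134, 145, 148, 152, 163, 184, 204, 213, 203, 190, 191, 212, 233, 238, 222, 197, 176, 167] R-B [-4, 2, 14, 35, 57, 68, 55, 28, 4, -7, -9, -7, -4, -3, -4, -9, -15, -19] [(0.63, [234.0, 198.0, 248.0, 218.0], 139)]
```

Call:
apply_moves(targets=[[[0,0,0],[0,0,-0.14]],[[0,0,0],[0,0,-0.14]]])

```text
time_s: 29.2
tool_pos: [0.6387, -0.073, 0.1493]
tool_rot: [180.0, 0.1, 22.8]
force: [-1.8, -4.6, 5.3]
grip_width: 0.0416
```

```bash
python3 tab.py
```

```text
yaw 22.8 F [-1.8 -4.6  5.3] Mz -0.06 g 0.0416 q7 -68.4 t 29.2 pos [ 0.6387 -0.073   0.1493]
W br [113, 126, 188, 155, 162, 175, 189, 204, 156, 151, 206, 245, 246, 218, 211, 212, 212, 212] R-B [-1, 0, 2, 3, 2, 5, 7, -1, -4, -6, -3, 0, -1, -9, -15, -15, -14, -14] [(0.58, [229.0, 175.0, 249.0, 197.0], 142)]
S br [135, 146, 149, 150, 159, 179, 200, 210, 202, 190, 192, 212, 233, 238, 222, 197, 177, 167] R-B [-4, -1, 4, 11, 22, 28, 25, 14, 1, -8, -9, -7, -4, -2, -4, -9, -14, -19] []
```

```bash
python3 - <<'E'
from fit import *
p,T=wristT(); s=env.read_camera("scene"); C=np.array([.6197,-.0652,-.2776])
u=proj(p,toW([.02,.026,.083],C),T).astype(int); print(u); x=int(np.clip(u[0]-60,0,392)); y=int(np.clip(u[1]-60,0,264)); print(x,y)
A=cv2.resize(s["image"][190:250,215:275],(390,390),interpolation=2); B=cv2.resize(p["image"][y:y+120,x:x+120],(390,390),interpolation=2)
cv2.imwrite("pics/pop.png",np.hstack([A,B])[:,:,::-1])
E
```

```text
[229 179]
169 119
```

View pics/pop.png

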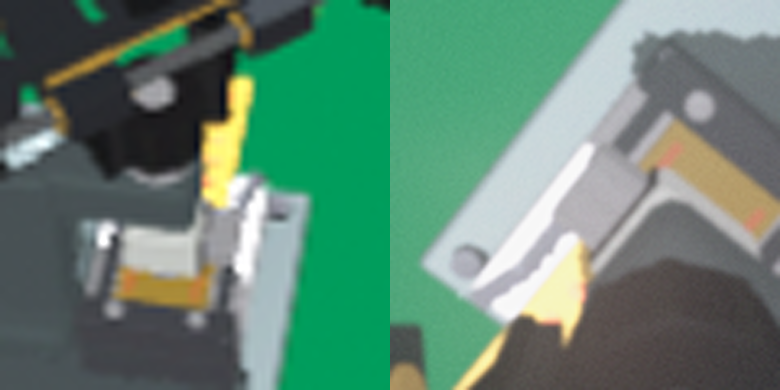

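Popped: the grey tab block is now standing out at wrist crop (610,190), covering the tan strip and the guide, and it shows in the scene crop at (215,240). I stop turning and let go.

Call:
apply_moves(targets=[[[0,0,0],[0,0,0]],[[0,0,0],[0,0,0]],[[0,0,0],[0,0,0]],[[0,0,0],[0,0,0]],[[0,0,0],[0,0,0]],[[0,0,0],[0,0,0]]], hand=80)

```text
time_s: 30.1
tool_pos: [0.6391, -0.0724, 0.149]
tool_rot: [-180.0, 0.0, 22.6]
force: [-0.5, 0.4, 1.3]
grip_width: 0.0773
```

Call:
apply_moves(targets=[[[0,0,30],[0,0,0]],[[0,0,70],[0,0,0]],[[0,0,115],[0,0,0]],[[-40,0,140],[0,0,0]],[[-80,0,140],[0,0,0]],[[-120,0,140],[0,0,0]],[[-120,0,140],[0,0,0]],[[-120,0,140],[0,0,0]]])

```text
time_s: 30.9
tool_pos: [0.519, -0.0729, 0.2898]
tool_rot: [179.9, -0.1, 22.5]
force: [0.9, -0.1, 0.2]
grip_width: 0.0803
```

```bash
python3 tab.py; python3 - <<'E'
from fit import *
s=env.read_camera("scene"); q=env.read_camera("side"); C=np.array([.6197,-.0652,-.2776])
print("coupon end pred",proj(q,toW([-.085,0,.053],C)))
for t in("jar","bottle","mouse","coupon"): 
  for n,v in(("scene",s),("side",q)): print(t,n,[(round(d["conf"],2),np.round(d["rect"]).tolist()) for d in env.regions_of(v,t)[:3]])
a=cv2.resize(s["image"][170:260,195:295],None,fx=4,fy=4,interpolation=2); b=cv2.resize(q["image"][160:250,230:330],None,fx=4,fy=4,interpolation=2)
cv2.imwrite("pics/end.png",np.hstack([a,b])[:,:,::-1])
E
```

```text
yaw 22.5 F [ 0.9 -0.1  0.2] Mz 0.04 g 0.0803 q7 -63.1 t 30.9 pos [ 0.519  -0.0729  0.2898]
W br [115, 119, 120, 140, 185, 222, 242, 246, 246, 246, 242, 214, 194, 193, 193, 192, 180, 145] R-B [7, 5, 4, 4, 1, 0, 0, -1, 0, 0, -1, -9, -15, -16, -17, -16, -16, -20] [(0.69, [272.0, 54.0, 287.0, 72.0], 188)]
S br [190, 224, 239, 242, 243, 246, 249, 250, 250, 247, 245, 245, 245, 239, 221, 195, 175, 166] R-B [-4, 0, 2, 5, 6, 6, 4, 2, 0, -1, -1, -2, -2, -2, -5, -9, -15, -19] []
coupon end pred [256.11092844 212.35523056]
jar scene [(0.65, [314.0, 239.0, 328.0, 261.0])]
jar side [(0.5, [293.0, 161.0, 306.0, 172.0])]
bottle scene [(0.83, [391.0, 219.0, 424.0, 258.0])]
bottle side [(0.62, [280.0, 99.0, 287.0, 139.0])]
mouse scene [(0.78, [134.0, 187.0, 154.0, 219.0]), (0.35, [230.0, 199.0, 246.0, 216.0])]
mouse side [(0.82, [226.0, 322.0, 284.0, 364.0]), (0.2, [294.0, 161.0, 304.0, 176.0])]
coupon scene [(0.87, [264.0, 175.0, 302.0, 199.0]), (0.67, [233.0, 202.0, 253.0, 239.0]), (0.63, [309.0, 152.0, 354.0, 178.0])]
coupon side [(0.94, [256.0, 207.0, 292.0, 221.0]), (0.72, [204.0, 186.0, 236.0, 220.0]), (0.64, [168.0, 150.0, 205.0, 184.0])]
```

View pics/end.png

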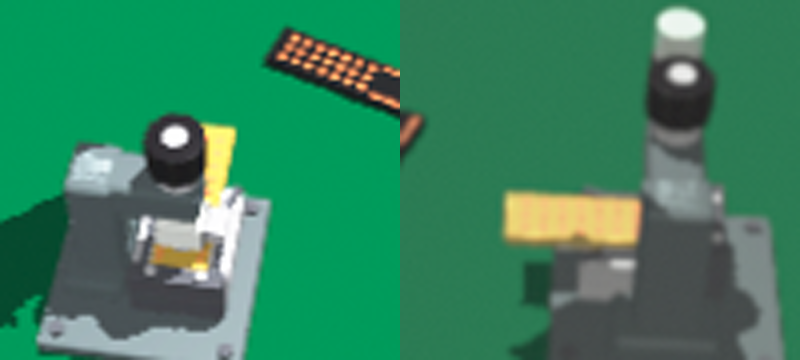

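The last picture shows the tab out (bright block at crop 210,225), the coupon's outer end in place (side crop 505,215, as predicted), the bystanders where they were, and the arm clear of everything.

```bash
python3 -c "
from cell import env
print(env.sign_off())"
```

```text
the job is handed in; nothing more can be done
None
```

The coupon is home in the clamp, the force tab has popped out, and the job is handed in at about 31 s of the 72 s allowed. No verdict was given.

- **Coupon:** I took the smaller tan bar and slid it in until it met the stop at about 9 N. After letting go I nudged its end with the shut fingers. It met about 6 N without moving, so it was home.
- **Knob:** I turned it clockwise about 3.7 rad in one grasp, looking at the tab every 0.28 rad or less. I stopped as soon as the pictures showed the tab out, so I turned at most about 0.28 rad past the pop, under the 0.4 rad limit.
- **Last checks:** The wrist and scene pictures show the tab standing out. The coupon's outer end is where predicted in the side view. The jar, bottle and mouse have not moved beyond detector noise, and the arm touches nothing.

**Disagreements:**
- The wrist camera put the coupon's end about 3 mm short of home. The side view and both contact checks said it was home, and I went with those.
- The tab network mostly missed the tab in the scene view, so I judged the pop from pixel colours and a viewed crop.
- Nothing in the pictures showed which end of the coupon is +x. I put the bare end, which already faced away from the robot, in first.

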